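# Pack and wedge the charcoal block tight

### The arm

A 6-joint arm with a two-finger parallel gripper is mounted at the origin on a cart in front of the work surface, level with it; the furniture and walls round the work are solid. World frame = base frame: x ahead of the robot, y to its left, z up, the work surface at z = 0. Lengths are in m, angles in degrees, forces in N, time in s.
With the tool pointing down it reaches from about 0.325 to 0.75 m from the base axis. Payload 7.6 kg.
Tool frame: the origin (TCP) lies midway between the tips of the shut fingers; the grasp point (between the pads) lies 19 mm behind it; z points along the fingers, y is the line along which they close (so a half turn about z gives the same grasp; the last joint's range is limited). The gripper opens to 85 mm and grips with 20 to 120 N. Pads are 22 mm wide; open, the fingers measure 114 mm over their backs; the gripper's body (76 mm by 85 mm) begins 54 mm behind the grasp point. The pads swing forward as they close: fully open they stand 13 mm farther back than shut.
Start: joints at [66.962, 2.991, 80.254, -0, 96.75, -4.028], TCP at [0.171, 0.496, 0.202] pointing down, gripper open.
Joint ranges: [-166.34, 166.34], [-52.06, 124.39], [6.96, 135.62], [-60.46, 240.46], [14.63, 156.25], [-167.68, 167.68]. Speed limits (degrees/s): [147.25, 147.25, 172.46, 180, 180, 180].

### API

Orientations are given as a 3x3 rotation matrix whose columns are the frame's x, y, z axes.
In Python, from bench import manip, imaging gives the robot as it stands.
- The arm moves only by the shell command python3 -m crank 'ROWS' [FORCE]. ROWS is JSON, a list of rows, each a list of 3 entries, a list of its own where there are three numbers: the turn, a rotation vector about the tool's x, y, z in rad, then the shift along the tool's x, y, z in m, then the finger opening in m, from 0 to 0.0854. A call has 1 to 20 rows; each row shifts and turns the commanded pose from where the row before left it, along the tool's axes as they then stand; what a row does not reach is not made up. A row lasts 1/8 s, in which the tool goes at most 62.5 mm and 10.7 degrees, less where a joint would pass 70% of its speed; a pose out of reach is approached as far as the arm can. A call is refused whole if a number of a shift passes 0.0625 or a number of a turn 0.188, either way. A call with a gripper value outside its range is refused whole. The fingers move at their own pace and stop on an object; FORCE is the grip in N (left out, the last holds). Time passes only in rows, so rows that do not move let the fingers close. It gives the time, the measured TCP pose, the force, the opening and the grip force at its end, in the units of the state.
- manip.get_obs(): the state, without advancing time (a new reading comes with each control period).
- imaging.capture(name): name is "scene" or "top" or "wrist"; returns (picture, depth): 480x640x3 uint8, red, green, blue; 480x640 float32, m along the optical axis (not along the pixel's ray), 0 where there is no reading.
- imaging.get_calibration(name): a dict with "K" (3x3 intrinsics, pixels), "pose" (4x4, takes a point from camera to world coordinates); the wrist camera has in their place "mount" (4x4, takes a point from camera to tool coordinates, whose origin is the TCP and whose axes are the flange's). Camera axes: x right, y up, looking along -z (the intrinsics and any distortion apply to the point x, -y, -z); pixel columns grow to the right and rows downward; lengths in m; the calibration is good to about 2 mm. The wrist camera is an equidistant fisheye: a pixel r from the principal point sees the ray r / f radians off the axis. A picture is of the moment at which its call begins: read the wrist's pose just before it. get_calibration takes no time and is no camera call.
- manip.hand_in(): hands the job in; it is judged then, once.
The state is a dict: "time": time; "joints": joint angles; "dq": joint speeds; "joint_efforts": joint torques, N m; "eef_pos": TCP position; "orientation": TCP orientation; "ft_force": force on the tool from outside, world axes, zero at the start; "wrist_torque": the same for the moment, N m; "opening": finger opening in m; "gripper_force": force on a finger pad.
Only numpy, scipy, OpenCV 4.12 (cv2) and the standard library are available. Lean on these libraries where they do the work, as an engineer would, in place of code of your own. Each camera call takes 0.05 s, during which the arm holds its last target. There are 200 camera calls.

### The job

Make the charcoal soldering block tight in its wooden frame: stand packers from the rack in the gap between the stop post and the block, starting with the narrow one and adding the wide one only if the gap needs it, then push the wooden wedge down, thin end first and slope towards the block, between packers and block until you feel it bind firmly before its foot reaches the deck. Use moderate force, for charcoal is brittle, leave the other things on the bench alone, and finish still gripping the wedge and pressing it down, so that the block is clamped.

Things in the scene. Friction and masses are not known exactly. Their poses are not given: they have to be found in the camera images.
- frame: Plywood holding frame fixed to the bench, 178 x 112 mm. Origin under it on the bench, z up; deck (upper face) at z = 10 mm. x points from the stop post to the fence: fence's inner face at x = +65 mm, fence top at z = 38 mm; rails 8 mm high at y = +-45.5 mm guide the block. y runs along the gap.
- stop: Aluminium stop post fixed on the deck, at a different distance each time; 26 mm wide (y), 14 thick, 48 high, bolted foot plate behind. Origin on the deck under the middle of its front face, which looks along +x (the frame's x) at the block. The gap from this face to the block's near face is 16 to 27.5 mm with the block against the fence.
- charcoal: Loose black charcoal block, 58 mm (x) x 88 mm (y) x 30 mm high, 0.16 kg, lying on the deck close to the fence with its axes along the frame's. Origin at the centre of its underside; its near face is at x = -29 mm, its top 40 mm above the bench.
- rack: Wooden rack fixed to the bench, 92 x 80 x 28 mm, with three slots 60 mm long (y) and 18 mm deep (slot floor 10 mm above the bench). The packers stand in the outer slots (x = -28 and +28 mm, 8.4 mm wide), either way round; the wedge stands in the middle slot. Origin at the centre of its underside.
- packer_narrow: Loose upright steel plate 7 mm thick (x) x 36 mm wide (y) x 68 mm high, 0.12 kg. Origin at the centre of its foot, z up. Best gripped across its width, high up; goes in against the stop.
- packer_wide: Loose upright steel plate 7 mm thick (x) x 46 mm wide (y) x 68 mm high, 0.15 kg. Origin at the centre of its foot, z up. Gripped across its width the fingers pass outside the narrow packer.
- wedge: Loose wooden wedge, 56 mm wide (y), 73 high, 80 g, thin end down. Origin in its foot, z up. Flat face at x = -3.5 mm (goes against the packer); foot 3 mm thick; +x face slopes evenly to x = +13.5 mm at 35 mm up, upright above, and bears on the block's upper edge. Binds at 10 to 20 N push; loose on the deck: a packer is missing; foot not entering: one too many. In the rack its +x is the rack's +x.
- flux_pot: Bystander: low green pot with ribbed lid, 40 x 40 x 24 mm, on the bench. Leave it alone; origin at its underside's centre.
- solder_tin: Bystander: flat round tin, 52 mm across, 20 mm high. Leave it alone; origin at its underside's centre.
- tweezers: Bystander: cross-lock tweezers lying flat, 169 x 21 x 10 mm. Leave it alone; origin at its underside's centre.
- pin_vice: Bystander: slim grey pin vice lying flat, 85 mm long, 12 mm thick. Leave it alone; origin at its underside's centre.
- jar: Bystander: black jar with white lid, 33 mm across, 47 mm high. Leave it alone; origin at its underside's centre.
- pencil: Bystander: pencil lying flat, 105 mm long. Leave it alone; origin at its underside's centre.
Things that resemble listed ones, but are neither listed nor needed, are in the scene too. Leave any pink look-alike of the packer_wide alone. Of the things that look like the wedge, the smaller one is meant.

How it is judged (in metres and radians):
On the way:
1. the narrow packer stands in the gap, let go, with the wedge not yet in (x of packer_narrow in the frame of stop between 0 and 0.028 m and y of packer_narrow in the frame of stop between -0.015 and 0.015 m and z of packer_narrow in the frame of stop below 0.004 m and angle between packer_narrow's own z axis and vertical below 0.35 rad and contact force between packer_narrow and the fingers below 0.2 N and not (x of wedge in the frame of stop between 0 and 0.028 m and y of wedge in the frame of stop between -0.015 and 0.015 m and z of wedge in the frame of stop below 0.03 m)), for 0.2 s.
At the end, for the whole second after the job is handed in: Narrow packer in the gap; wedge foot 3 mm or more below the block's top, off the deck (0.8 mm), within 15 mm of mid-gap; wedge upright (0.15 rad), still, gripped (1.5 N), pressing on the block (over 2 N), a packer on the stop (over 1.5 N); block flat, within 3 mm of the fence (x of packer_narrow in the frame of stop between 0 and 0.028 m and y of packer_narrow in the frame of stop between -0.015 and 0.015 m and z of packer_narrow in the frame of stop below 0.004 m and angle between packer_narrow's own z axis and vertical below 0.35 rad and x of wedge in the frame of stop between 0 and 0.028 m and y of wedge in the frame of stop between -0.015 and 0.015 m and z of wedge in the frame of stop between 0.0008 and 0.027 m and angle between wedge's own z axis and vertical below 0.15 rad and contact force between wedge and the fingers above 1.5 N and contact force between wedge and charcoal above 2 N and contact force between any of packer_narrow, packer_wide and stop above 1.5 N and x of charcoal in the frame of frame above 0.033 m and z of charcoal in the frame of frame below 0.014 m and angle between charcoal's own z axis and vertical below 0.08 rad and linear speed of wedge below 0.02 m/s); the arm keeps its last pose, push and grip.
It fails at once if the brittle charcoal is crushed (over 45 N from the wedge) (contact force between wedge and charcoal above 45 N).
It fails at once if another loose thing on the bench is pushed about (over 30 mm) (distance of any of flux_pot, solder_tin, tweezers, pin_vice, jar, pencil from where it was at the start of the episode above 0.03 m).
It also fails if it takes over 72 s, if anything falls off the work surface, if the arm or the gripper's body presses on something with over 40 N, if the wrist force passes 120 N, or if a joint passes its speed limit or range.

## Working session

There is one attempt and no reset: what is moved stays moved. The work goes in short steps, Python scripts to look and compute and a shell command to move; the robot and the scene stay as the last step left them, time stands still between calls to the robot, and variables do not carry over. Pictures are saved under pics/ and viewed, at most 10 in all, crops included, and the job is handed in when it is done.

```bash
ls; mkdir -p pics
python3 - <<'E'
from bench import manip, imaging
import cv2,numpy as np
for n in ("scene","top"):
    p,d=imaging.capture(n); cv2.imwrite(f"pics/{n}0.png",p[:,:,::-1]); np.savez(f"{n}0.npz",p=p,d=d)
    c=imaging.get_calibration(n); print(n,c)
o=manip.get_obs(); print(o)
print(imaging.get_calibration("wrist"))
E
```

```text
pics
scene {'K': array([[533.85281143,   0.        , 326.41866931],
       [  0.        , 533.85281143, 231.1120943 ],
       [  0.        ,   0.        ,   1.        ]]), 'pose': array([[ 0.52643469,  0.56582374, -0.63459437, -0.32330931],
       [-0.85009719,  0.33784174, -0.40397738, -0.80675938],
       [-0.01418752,  0.7521346 ,  0.65885678,  0.90134   ],
       [ 0.        ,  0.        ,  0.        ,  1.        ]])}
top {'K': array([[440.41776064,   0.        , 318.47873357],
       [  0.        , 440.41776064, 239.11274935],
       [  0.        ,   0.        ,   1.        ]]), 'pose': array([[ 0.02998757,  0.99255517, -0.11804655,  0.3757096 ],
       [-0.99952517,  0.03061393,  0.00349592, -0.28079024],
       [ 0.00708377,  0.11788567,  0.99300191,  0.99963521],
       [ 0.        ,  0.        ,  0.        ,  1.        ]])}
{'time': 0.1, 'joints': array([ 6.69624675e+01,  3.02366565e+00,  8.03069570e+01, -1.27773756e-04,
        9.67488582e+01, -4.02720645e+00]), 'dq': array([ 0.07326346, -0.12728818, -0.03668414,  0.065005  ,  0.12708499,
       -0.00217939]), 'joint_effort
[... 364 characters left out ...]
38e-01]]), 'ft_force': array([ 0.92242373, -0.02408937,  1.2929354 ]), 'wrist_torque': array([-0.05378147,  0.02191014,  0.01206996]), 'gripper_force': 0.0, 'opening': 0.08551884986883679}
{'K': array([[371.64829954,   0.        , 316.33255479],
       [  0.        , 371.64829954, 232.34707543],
       [  0.        ,   0.        ,   1.        ]]), 'mount': array([[ 2.17561213e-04,  9.52573556e-01,  3.04308353e-01,
         7.71614616e-02],
       [ 9.99999974e-01, -1.85647718e-04, -1.33805400e-04,
        -9.61993852e-05],
       [-7.09653342e-05,  3.04308374e-01, -9.52573571e-01,
        -1.71061871e-01],
       [ 0.00000000e+00,  0.00000000e+00,  0.00000000e+00,
         1.00000000e+00]])}
```

View pics/scene0.png

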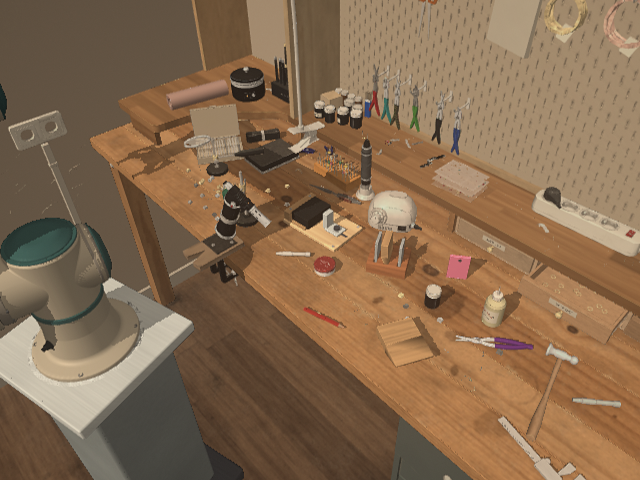

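View pics/top0.png

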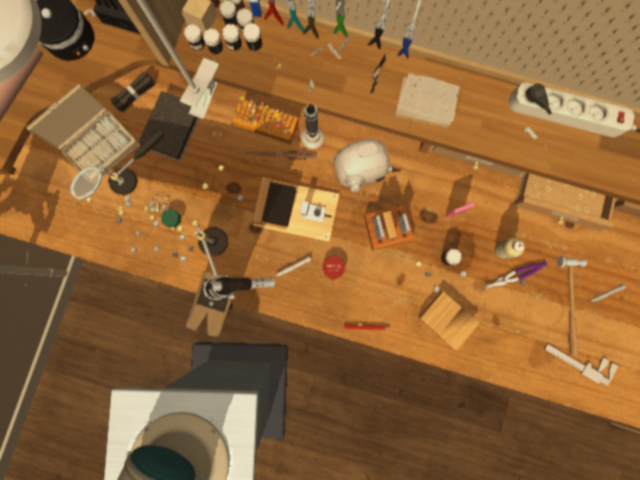

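The scene shows the frame with black block near (325,220), the rack at (388,255), the pink look-alike at (459,266) and the big wedge at (405,340). In the top view the frame is at (297,208) and the rack at (390,227). Next I'll enlarge both and get depth points.

```bash
cat > h.py <<'E'
from bench import manip, imaging
import cv2,numpy as np
def pts(n,d):
    c=imaging.get_calibration(n);K=c["K"];v,u=np.mgrid[:480,:640]
    P=np.stack([(u-K[0,2])/K[0,0]*d,-(v-K[1,2])/K[1,1]*d,-d],-1)
    return P@c["pose"][:3,:3].T+c["pose"][:3,3]
E
python3 - <<'E'
from h import *
a=np.load("top0.npz");b=np.load("scene0.npz")
A=cv2.resize(a["p"][140:290,240:440],(800,600),interpolation=cv2.INTER_CUBIC)
B=cv2.resize(b["p"][170:290,270:430],(800,600),interpolation=cv2.INTER_CUBIC)
cv2.imwrite("pics/c1.png",cv2.resize(np.hstack([A,B]),(800,300),interpolation=cv2.INTER_AREA)[:,:,::-1])
P=pts("top",a["d"])
np.set_printoptions(precision=3,suppress=True)
for n,(u,v) in dict(plyc=(297,208),block=(279,204),stop=(314,211),rack=(390,227),head=(362,160),pot=(171,218),tin=(334,267),jar=(453,257),bench=(360,290)).items(): print(n,P[v,u])
# zones: max heights near rack/frame
for (u0,u1,v0,v1) in [(335,400,135,195),(365,415,200,250),(250,340,175,245),(300,325,100,150)]:
    z=P[v0:v1,u0:u1]; i=np.unravel_index(z[...,2].argmax(),z.shape[:2]); print(z[i])
E
```

```text
plyc [ 0.563 -0.233  0.01 ]
block [ 0.566 -0.194  0.038]
stop [ 0.555 -0.272  0.023]
rack [ 0.515 -0.434  0.084]
head [ 0.66  -0.373  0.079]
pot [0.529 0.047 0.025]
tin [ 0.431 -0.321  0.019]
jar [ 0.459 -0.577  0.048]
bench [ 0.382 -0.381  0.003]
[ 0.376 -0.281  1.   ]
[ 0.376 -0.281  1.   ]
[ 0.376 -0.281  1.   ]
[ 0.376 -0.281  1.   ]
```

View pics/c1.png

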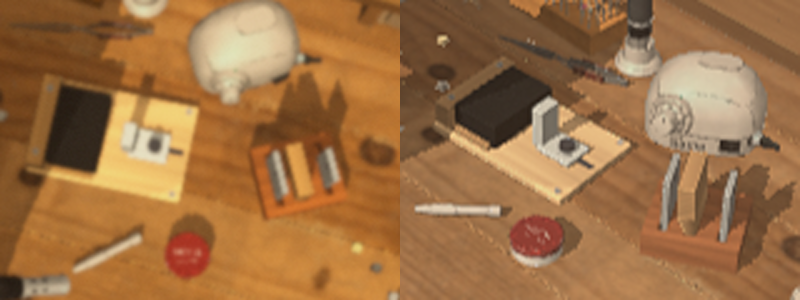

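The enlarged crop shows the frame with fence to the left and stop at the right of the block. The rack stands right of it with the tan wedge between two steel plates. A white motor stands behind the rack. I'll raise the arm and go above the rack.

```bash
python3 -m crank '[[[0,0,0],[0,0,-0.06],0.085],[[0,0,0],[0,0,-0.06],0.085],[[0,0,0],[-0.0336,-0.0413,0],0.085],[[0,0,0],[-0.0336,-0.0413,0],0.085],[[0,0,0],[-0.0336,-0.0413,0],0.085],[[0,0,0],[-0.0336,-0.0413,0],0.085],[[0,0,0],[-0.0336,-0.0413,0],0.085],[[0,0,0],[-0.0336,-0.0413,0],0.085],[[0,0,0],[-0.0336,-0.0413,0],0.085],[[0,0,0],[-0.0336,-0.0413,0],0.085],[[0,0,0],[-0.0336,-0.0413,0],0.085],[[0,0,0],[-0.0336,-0.0413,0],0.085],[[0,0,0],[-0.0336,-0.0413,0],0.085],[[0,0,0],[-0.0336,-0.0413,0],0.085],[[0,0,0],[-0.0336,-0.0413,0],0.085],[[0,0,0],[-0.0336,-0.0413,0],0.085],[[0,0,0],[-0.0336,-0.0413,0],0.085],[[0,0,0],[-0.0336,-0.0413,0],0.085],[[0,0,0],[-0.0336,-0.0413,0],0.085],[[0,0,0],[-0.0336,-0.0413,0],0.085]]'
python3 -m crank '[[[0,0,0.158],[0,0,0],0.085],[[0,0,0.158],[0,0,0],0.085],[[0,0,0.158],[0,0,0],0.085],[[0,0,0.158],[0,0,0],0.085],[[0,0,0.158],[0,0,0],0.085],[[0,0,0.158],[0,0,0],0.085],[[0,0,0],[0,0,0.05],0.085],[[0,0,0],[0,0,0.05],0.085],[[0,0,0],[0,0,0],0.085],[[0,0,0],[0,0,0],0.085]]'
cat >> h.py <<'E'
def wrist(tag):
    o=manip.get_obs();p,d=imaging.capture("wrist");cv2.imwrite(f"pics/{tag}.png",p[:,:,::-1])
    np.savez(f"{tag}.npz",p=p,d=d,pos=o["eef_pos"],R=o["orientation"]);return p,d
def wray(f,uv):  # world ray origin, directions
    c=imaging.get_calibration("wrist");K=c["K"];M=c["mount"];uv=np.atleast_2d(uv).astype(float)
    x=(uv[:,0]-K[0,2])/K[0,0];y=(uv[:,1]-K[1,2])/K[1,1];r=np.hypot(x,y)+1e-12
    D=np.stack([np.sin(r)*x/r,-np.sin(r)*y/r,-np.cos(r)],-1)
    R=f["R"];return f["pos"]+R@M[:3,3],D@M[:3,:3].T@R.T,D
def wplane(f,uv,z):
    o,D,_=wray(f,uv);return o+D*((z-o[2])/D[:,2])[:,None]
def wdepth(f,uv):
    o,D,Dc=wray(f,uv);uv=np.atleast_2d(uv).astype(int);d=f["d"][uv[:,1],uv[:,0]]
    return o+D*(d/-Dc[:,2])[:,None]
E
python3 -c "
from h import *
wrist('w1')"
```

```text
time: 2.6
eef_pos: [0.501, -0.4051, 0.3218]
orientation: [[-0.945, 0.326, -0.0], [0.326, 0.945, 0.001], [0.001, 0.0, -1.0]]
ft_force: [0.7, 0.3, 1.0]
opening: 0.0851
gripper_force: 0.0
time: 3.85
eef_pos: [0.5012, -0.404, 0.2251]
orientation: [[-0.287, 0.958, 0.002], [0.958, 0.287, -0.002], [-0.003, 0.002, -1.0]]
ft_force: [0.6, 0.6, 1.3]
opening: 0.0848
gripper_force: 0.0
```

View pics/w1.png

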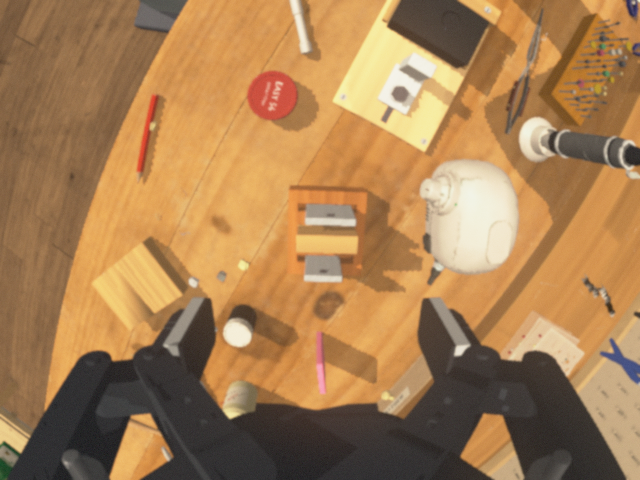

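The wrist view shows the rack centred at (328,235). The wider plate is at (330,214), the wedge at (327,240) and the narrower plate at (323,268), far from the frame. I'll measure their top edges next.

Run:
```python
from h import *
np.set_printoptions(precision=4,suppress=True)
f=np.load("w1.npz");p=f["p"]
A=cv2.resize(p[175:295,270:390],(600,600),interpolation=cv2.INTER_CUBIC)
cv2.imwrite("pics/c2.png",A[:,:,::-1])
v,u=np.mgrid[175:295,270:390];uv=np.stack([u.ravel(),v.ravel()],1)
W=wdepth(f,uv);z=W[:,2].reshape(u.shape)
for uu in (310,330,345): print(uu,[f"{r}:{z[r-175,uu-270]*1000:.0f}" for r in range(180,292,3)])
# tops by depth
ok=(W[:,2]>.07)&(W[:,2]<.095)
m=ok.reshape(u.shape).astype(np.uint8);n,l,s,c=cv2.connectedComponentsWithStats(m)
for i in range(1,n):
    if s[i,4]>40:
        q=uv[(l==i).ravel()];w=W[(l==i).ravel()];r=cv2.minAreaRect((w[:,:2]*1000).astype(np.float32));print(s[i],r,w[:,2].mean())
```

```text
310 ['180:2', '183:-1', '186:6', '189:18', '192:29', '195:28', '198:27', '201:28', '204:28', '207:37', '210:52', '213:65', '216:72', '219:79', '222:78', '225:45', '228:60', '231:69', '234:80', '237:81', '240:82', '243:82', '246:83', '249:83', '252:81', '255:25', '258:35', '261:44', '264:49', '267:59', '270:67', '273:73', '276:78', '279:78', '282:1', '285:0', '288:-1', '291:-0']
330 ['180:-2', '183:2', '186:2', '189:16', '192:28', '195:27', '198:28', '201:27', '204:26', '207:35', '210:49', '213:62', '216:71', '219:78', '222:78', '225:77', '228:56', '231:66', '234:77', '237:82', '240:81', '243:82', '246:81', '249:84', '252:82', '255:27', '258:34', '261:43', '264:49', '267:58', '270:66', '273:70', '276:76', '279:77', '282:1', '285:-1', '288:0', '291:-1']
345 ['180:0', '183:1', '186:0', '189:14', '192:27', '195:27', '198:29', '201:28', '204:27', '207:35', '210:47', '213:61', '216:70', '219:76', '222:78', '225:78', '228:56', '231:64', '234:75', '237:81', '240:82', '243:82', '246:82', '249:81', '252:82', '255:27', '258:13', '261:22', '264:27', '267:27', '270:27', '273:27', '276:0', '279:-1', '282:1', '285:-0', '288:-1', '291:1']
[ 35  40  52  11 475] ((518.338623046875, -414.1407775878906), (45.93305969238281, 7.471542835235596), 15.25671672821045) 0.07664880562229577
[  26   57   63   23 1261] ((520.89599609375, -434.1929931640625), (56.16527557373047, 17.872770309448242), 14.8482027053833) 0.08125251428804192
[ 34  97  39  11 355] ((528.2076416015625, -469.2931213378906), (36.17561340332031, 7.637831211090088), 15.405153274536133) 0.07636144044543551
```

View pics/c2.png

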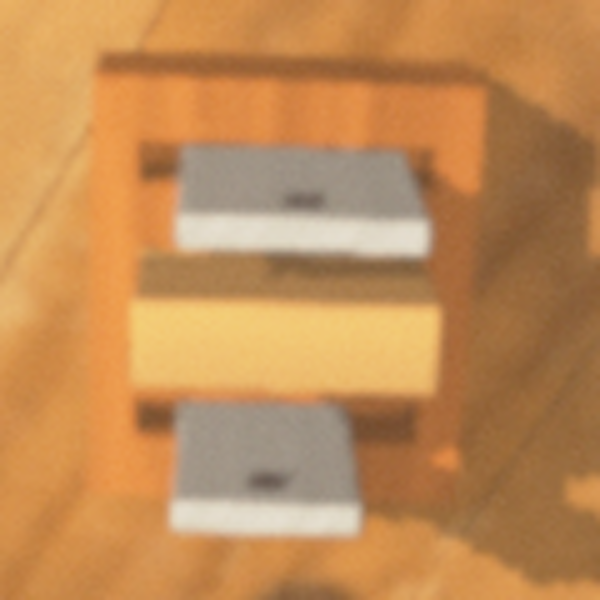

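The crop shows the wide plate, the wedge and the narrow plate with clear bright top faces. The measured sizes match (46, 56 and 36 mm), yaw is 15.2°, and the wedge's thick side lies towards the frame. Next I'll look at the frame from above the gap.

```bash
python3 -m crank '[[[0,0,0],[0.042,0.0335,0],0.085],[[0,0,0],[0.042,0.0335,0],0.085],[[0,0,0],[0.042,0.0335,0.025],0.085],[[0,0,0.15],[0,0,0],0.085],[[0,0,0.15],[0,0,0],0.085],[[0,0,0.15],[0,0,0],0.085],[[0,0,0],[0,0,0],0.085],[[0,0,0],[0,0,0],0.085]]'
python3 - <<'E'
from h import *
p,d=wrist('w2'); f=np.load("w2.npz")
v,u=np.mgrid[0:480,0:640];uv=np.stack([u.ravel(),v.ravel()],1)
W=wdepth(f,uv)
np.set_printoptions(precision=4,suppress=True)
near=(np.abs(W[:,0]-.565)<.12)&(np.abs(W[:,1]+.23)<.12)
for nm,lo,hi in (("stop",.053,.064),("block/fence",.034,.046),("deck",.007,.014)):
    m=((W[:,2]>lo)&(W[:,2]<hi)&near).reshape(480,640)
    if nm!="stop": 
        dark=p.max(-1)<60
        if nm[0]=="b": m&=dark
    n,l,s,c=cv2.connectedComponentsWithStats(cv2.morphologyEx(m.astype(np.uint8),cv2.MORPH_OPEN,np.ones((3,3))))
    for i in range(1,n):
        if s[i,4]>150:
            w=W[(l==i).ravel()];print(nm,s[i],cv2.minAreaRect((w[:,:2]*1000).astype(np.float32)),w[:,2].mean())
E
```

```text
time: 4.9
eef_pos: [0.5613, -0.2542, 0.199]
orientation: [[0.156, 0.988, 0.002], [0.988, -0.156, -0.001], [-0.001, 0.002, -1.0]]
ft_force: [0.4, -0.2, -0.6]
opening: 0.085
gripper_force: 0.0
stop [296 197  30  16 460] ((557.786865234375, -250.98663330078125), (13.463022232055664, 25.30908203125), 81.38431549072266) 0.05736862966098014
stop [390 256  67  41 833] ((650.8131103515625, -332.5141906738281), (68.59955596923828, 17.266023635864258), 21.9052791595459) 0.05853895333828337
deck [ 255  106  117  154 8417] ((559.6235961914062, -242.06866455078125), (157.6931610107422, 112.49446105957031), 79.90668487548828) 0.009566601836193225
deck [428 139   7  33 151] ((682.23583984375, -229.41676330566406), (5.364502906799316, 32.71053695678711), 0.1398819386959076) 0.009224080703662168
```

View pics/w2.png

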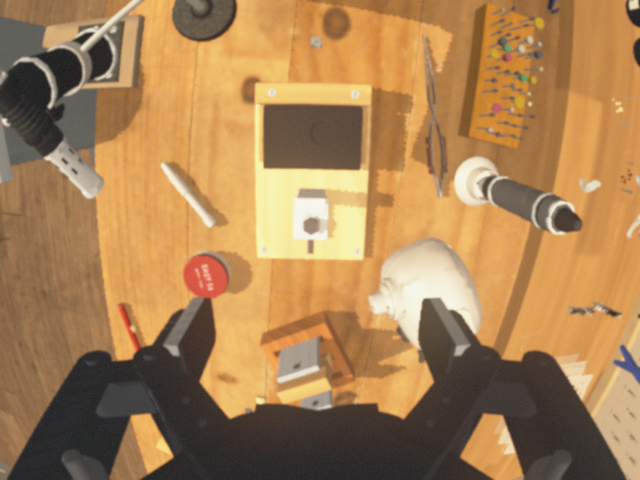

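The wrist view is centred over the frame. The block is at (313,137), the stop at (311,205), the rack below at (305,370) and the motor at (430,295). Now the block edge and gap.

Run:
```python
from h import *
np.set_printoptions(precision=4,suppress=True)
f=np.load("w2.npz");p=f["p"];W=wdepth(f,np.stack(np.mgrid[0:480,0:640][::-1],-1).reshape(-1,2)).reshape(480,640,3)
reg=np.zeros((480,640),bool);reg[95:180,250:375]=1
m=reg&(p.max(-1)<75)
n,l,s,c=cv2.connectedComponentsWithStats(m.astype(np.uint8));i=1+s[1:,4].argmax();print(s[i])
uv=np.argwhere(l==i)[:,::-1]
w=wplane(f,uv,.040);rb=cv2.minAreaRect((w[:,:2]*1000).astype(np.float32));print("block plane",rb, np.median(W[l==i][:,2]))
wd=W[(l==i)&(W[...,2]>.036)];print("block depth",cv2.minAreaRect((wd[:,:2]*1000).astype(np.float32)))
ex=lambda a:np.array([np.cos(a),np.sin(a)])
S=W[197:213,296:326].reshape(-1,3);S=S[(S[:,2]>.053)&(S[:,2]<.064)]
for deg in (80,81,82):
    a=np.radians(deg);e=ex(a);ey=np.array([-e[1],e[0]])
    q=lambda X:(np.percentile(X[:,:2]@e,[1,99])*1e3,np.percentile(X[:,:2]@ey,[1,99])*1e3)
    print(deg,"stop",*q(S),"blockplane",*q(w),"blockdepth",*q(wd))
# bright ply board edges: fit angle from deck side edges
D=(np.abs(W[...,2]-.0096)<.003);E=[]
for r in range(175,250,2):
    k=np.where(D[r,245:385])[0]+245
    E.append((W[r,k[0],:2],W[r,k[-1],:2]))
E=np.array(E)
for j in (0,1):
    v=cv2.fitLine((E[:,j]*1000).astype(np.float32),cv2.DIST_HUBER,0,.01,.01).ravel();print("edge yaw",np.degrees(np.arctan2(v[1],v[0])),v)
```

```text
Traceback (most recent call last):
ValueError: attempt to get argmax of an empty sequence
```

Run:
```python
from h import *
np.set_printoptions(precision=4,suppress=True)
f=np.load("w2.npz");p=f["p"];W=wdepth(f,np.stack(np.mgrid[0:480,0:640][::-1],-1).reshape(-1,2)).reshape(480,640,3)
print(p.shape,p[137,290],p[137,313],p[165,313],p[180,275],p[94,313])
reg=np.zeros((480,640),bool);reg[100:180,257:371]=1
g=p.max(-1);t,_=cv2.threshold(np.ascontiguousarray(g[100:180,257:371]),0,255,cv2.THRESH_OTSU);print(t)
n,l,s,c=cv2.connectedComponentsWithStats((reg&(g<t)).astype(np.uint8));i=1+s[1:,4].argmax();print(s[i])
uv=np.argwhere(l==i)[:,::-1]
w=wplane(f,uv,.040);print("block plane",cv2.minAreaRect((w[:,:2]*1000).astype(np.float32)), np.median(W[l==i][:,2]))
wd=W[(l==i)&(W[...,2]>.036)];print("block depth",cv2.minAreaRect((wd[:,:2]*1000).astype(np.float32)))
S=W[197:213,296:326].reshape(-1,3);S=S[(S[:,2]>.053)&(S[:,2]<.064)]
for deg in (80,81,82):
    a=np.radians(deg);e=np.array([np.cos(a),np.sin(a)]);ey=np.array([-e[1],e[0]])
    q=lambda X:(np.percentile(X[:,:2]@e,[1,99])*1e3,np.percentile(X[:,:2]@ey,[1,99])*1e3)
    print(deg,"stop",*q(S),"blockplane",*q(w),"blockdepth",*q(wd))
D=(np.abs(W[...,2]-.0096)<.003);E=[]
for r in range(175,250,2):
    k=np.where(D[r,245:385])[0]+245
    E.append((W[r,k[0],:2],W[r,k[-1],:2]))
E=np.array(E)
for j in (0,1):
    v=cv2.fitLine((E[:,j]*1000).astype(np.float32),cv2.DIST_HUBER,0,.01,.01).ravel();print("edge yaw",np.degrees(np.arctan2(v[1],v[0])),v)
```

```text
(480, 640, 3) [105  85  69] [93 73 57] [114  94  73] [247 243 176] [243 204 120]
167.0
[ 263  104  100   66 6302]
block plane ((568.596435546875, -193.6852264404297), (57.356388092041016, 87.68843078613281), 79.881103515625) 0.039470222950424017
block depth ((568.3607177734375, -193.8505401611328), (57.596580505371094, 87.77651977539062), 80.26268768310547)
80 stop [-156.946  -143.7294] [-605.5231 -580.3665] blockplane [-119.9895  -63.8871] [-636.3768 -550.6494] blockdepth [-120.0543  -64.441 ] [-635.9593 -550.7143]
81 stop [-167.2694 -154.158 ] [-602.7829 -577.6234] blockplane [-130.007   -74.3464] [-634.6664 -549.3045] blockdepth [-130.6714  -74.6117] [-634.2927 -549.2498]
82 stop [-177.6187 -164.4541] [-599.8852 -574.6877] blockplane [-140.7526  -84.2215] [-632.8435 -547.4867] blockdepth [-141.267   -84.8711] [-632.1718 -547.4404]
edge yaw 79.75779 [   0.1778    0.9841  497.9856 -272.8986]
edge yaw 79.9248 [   0.1749    0.9846  607.9473 -286.6936]
```

Frame yaw is about 80.0° and the gap about 22 mm, which the narrow packer alone (under 22 mm) would not fill, so both packers are needed. I'll fetch the narrow packer at (0.5282, -0.4693).

```bash
python3 -m crank '[[[0,0,0],[-0.0544,0,0],0.085],[[0,0,0],[-0.0544,0,0],0.085],[[0,0,0],[-0.0544,0,0],0.085],[[0,0,0],[-0.0544,0,0],0.085],[[0,0,-0.141],[0,0,0],0.085],[[0,0,-0.141],[0,0,0],0.085],[[0,0,-0.141],[0,0,0],0.085],[[0,0,0],[0,0,0.05],0.085],[[0,0,0],[0,0,0.04],0.085],[[0,0,0],[0,0,0],0.085],[[0,0,0],[0,0,0],0.085]]'
cat >> h.py <<'E'
def off(x,y,yaw):  # tool-axes shift to (x,y) and turn so tool y has this yaw
    o=manip.get_obs();R=o["orientation"];d=np.array([x,y,0])-o["eef_pos"];d[2]=0
    cy=np.degrees(np.arctan2(R[1,1],R[0,1]));print("t",o["time"],"pos",o["eef_pos"],"shift",(R.T@d).round(4),"turn z",np.radians(-(yaw-cy)).round(4),"tilt",(R[:2,2]).round(4))
E
python3 -c "
from h import *
off(.5282,-.4693,15.25)"
```

```text
time: 6.32
eef_pos: [0.527, -0.4695, 0.11]
orientation: [[-0.262, 0.965, 0.002], [0.965, 0.262, -0.002], [-0.003, 0.002, -1.0]]
ft_force: [-0.5, -0.7, 1.1]
opening: 0.085
gripper_force: 0.0
t 6.325 pos [ 0.52702895 -0.46950969  0.10999959] shift [-0.0001  0.0012  0.    ] turn z -0.0015 tilt [ 0.0024 -0.0022]
```

```bash
python3 -m crank '[[[0,0,0],[0,0.001,0.035],0.085],[[0,0,0],[0,0,0.032],0.085],[[0,0,0],[0,0,0],0.03],[[0,0,0],[0,0,0],0.03],[[0,0,0],[0,0,0],0.03],[[0,0,0],[0,0,0],0.03],[[0,0,0],[0,0,0],0.03],[[0,0,0],[0,0,0],0.03]]' 40
```

```text
time: 7.32
eef_pos: [0.5284, -0.4698, 0.044]
orientation: [[-0.261, 0.965, 0.004], [0.965, 0.261, -0.004], [-0.005, 0.003, -1.0]]
ft_force: [0.2, 0.4, 7.0]
opening: 0.033
gripper_force: 39.1
```

```bash
python3 -m crank '[[[0,0,0],[0,0,-0.03],0.03],[[0,0,0],[0,0,-0.06],0.03],[[0,0,0],[0.0535,0.0226,0],0.03],[[0,0,0],[0.0535,0.0226,0],0.03],[[0,0,0],[0.0535,0.0226,0],0.03],[[0,0,0],[0.0535,0.0226,0],0.03],[[0,0,0.147],[0,0,0],0.03],[[0,0,0.147],[0,0,0],0.03],[[0,0,0.147],[0,0,0],0.03],[[0,0,0],[0,0,0],0.03],[[0,0,0],[0,0,0],0.03]]'
python3 - <<'E'
from h import *
off(.5600,-.2395,-10)
p,d=wrist("w3");f=np.load("w3.npz")
W=wdepth(f,np.stack(np.mgrid[0:480,0:640][::-1],-1).reshape(-1,2)).reshape(480,640,3)
P=f["pos"];R=f["R"]
T=((W-P)@R)  # tool coords
m=(np.abs(T[...,0])<.03)&(np.abs(T[...,1])<.017)&(T[...,2]>-.06)&(T[...,2]<.05)
t=T[m];print(len(t))
for a,b in ((-.045,-.028),(-.028,-.01),(-.01,.01),(.01,.03),(.03,.04)):
    k=t[(t[:,2]>a)&(t[:,2]<b)]
    if len(k): print(a,len(k),np.percentile(k,[2,50,98],axis=0).round(4).tolist())
cv2.imwrite("pics/c3.png",p[100:400,160:560,::-1])
E
```

```text
time: 8.7
eef_pos: [0.5588, -0.2384, 0.1309]
orientation: [[0.173, 0.985, 0.001], [0.985, -0.173, -0.0], [-0.0, 0.001, -1.0]]
ft_force: [-0.0, -0.5, -1.6]
opening: 0.0326
gripper_force: 40.0
t 8.7 pos [ 0.55884094 -0.23843265  0.13087139] shift [-0.0009  0.0013  0.    ] turn z 0.0003 tilt [ 0.0007 -0.0002]
5317
-0.045 1697 [[-0.0066, -0.016, -0.0435], [0.0022, -0.0019, -0.0332], [0.0107, 0.0166, -0.0285]]
-0.028 1308 [[0.0031, -0.0159, -0.0276], [0.0038, 0.0002, -0.0196], [0.0045, 0.0163, -0.0104]]
-0.01 1064 [[0.0032, -0.0162, -0.0094], [0.0038, -0.0001, -0.0008], [0.0044, 0.0163, 0.0097]]
0.01 786 [[0.0033, -0.0162, 0.0103], [0.0039, 0.0001, 0.0198], [0.0045, 0.0162, 0.0296]]
0.03 106 [[0.0034, -0.0163, 0.0301], [0.0038, 0.0014, 0.0318], [0.0042, 0.0167, 0.0332]]
```

View pics/c3.png

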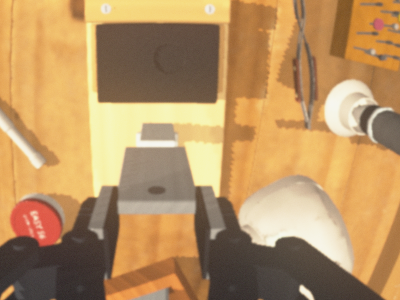

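The crop shows the narrow packer held upright at (155,180) over the stop, with its face 3.8 mm ahead of the TCP. Now I'll lower it against the stop.

```bash
python3 -m crank '[[[0,0,0],[-0.0009,0.0012,0],0.03],[[0,0,0],[0,0,0.03],0.03],[[0,0,0],[0,0,0.03],0.03],[[0,0,0],[0,0,0.012],0.03],[[0,0,0],[0,0,0],0.03]]'; python3 -m crank '[[[0,0,0],[0,0,0.008],0.03],[[0,0,0],[0,0,0.006],0.03],[[0,0,0],[0,0,0],0.03],[[0,0,0],[0,0,0],0.03]]'
```

```text
time: 9.38
eef_pos: [0.5595, -0.2393, 0.0579]
orientation: [[0.176, 0.984, -0.001], [0.984, -0.176, 0.001], [0.0, -0.001, -1.0]]
ft_force: [-0.2, -0.2, -0.4]
opening: 0.0331
gripper_force: 40.0
time: 9.88
eef_pos: [0.5598, -0.2395, 0.0446]
orientation: [[0.176, 0.984, 0.0], [0.984, -0.176, -0.0], [0.0, 0.0, -1.0]]
ft_force: [-0.5, 0.5, -0.9]
opening: 0.0328
gripper_force: 40.0
```

```bash
python3 -m crank '[[[0,0,0],[-0.001,0,0.001],0.03],[[0,0,0],[-0.001,0,0],0.03],[[0,0,0],[0,0,0],0.03]]'
```

```text
time: 10.25
eef_pos: [0.5596, -0.2417, 0.0441]
orientation: [[0.176, 0.984, 0.001], [0.984, -0.176, -0.0], [-0.0, 0.001, -1.0]]
ft_force: [-2.2, -0.0, 5.0]
opening: 0.0328
gripper_force: 40.9
```

```bash
python3 -m crank '[[[0,0,0],[-0.0007,0,0],0.03],[[0,0,0],[-0.0007,0,0],0.03],[[0,0,0],[0,0,0],0.03]]'
```

```text
time: 10.62
eef_pos: [0.5594, -0.2428, 0.0441]
orientation: [[0.176, 0.984, 0.001], [0.984, -0.176, 0.0], [0.0, 0.001, -1.0]]
ft_force: [-2.8, 1.5, 4.3]
opening: 0.0328
gripper_force: 41.0
```

```bash
python3 -m crank '[[[0,0,0],[-0.0008,0,0],0.03],[[0,0,0],[0,0,0],0.03]]';python3 -m crank '[[[0,0,0],[-0.0008,0,0],0.03],[[0,0,0],[0,0,0],0.03]]'
```

```text
time: 10.88
eef_pos: [0.5594, -0.2428, 0.0441]
orientation: [[0.176, 0.984, 0.001], [0.984, -0.176, 0.001], [0.001, 0.001, -1.0]]
ft_force: [-2.5, 3.1, 6.1]
opening: 0.0328
gripper_force: 41.1
time: 11.12
eef_pos: [0.5594, -0.2429, 0.044]
orientation: [[0.175, 0.985, 0.001], [0.985, -0.175, 0.002], [0.002, 0.001, -1.0]]
ft_force: [-0.2, 5.7, 6.9]
opening: 0.0327
gripper_force: 41.1
```

```bash
python3 -m crank '[[[0,0,0],[0.001,0,0],0.03],[[0,0,0],[0,0,0],0.06],[[0,0,0],[0,0,0],0.085],[[0,0,0],[0,0,0],0.085],[[0,0,0],[0,0,0],0.085],[[0,0,0],[0,0,0],0.085],[[0,0,0],[0,0,-0.03],0.085],[[0,0,0],[0,0,-0.06],0.085],[[0,0,0],[0,0,-0.03],0.085],[[0,0,0],[0,0,0],0.085],[[0,0,0],[0,0,0],0.085]]'
python3 - <<'E'
from h import *
np.set_printoptions(precision=4,suppress=True)
p,d=wrist("w4");f=np.load("w4.npz")
W=wdepth(f,np.stack(np.mgrid[0:480,0:640][::-1],-1).reshape(-1,2)).reshape(480,640,3)
e=np.array([.1736,.9848]);ey=np.array([-.9848,.1736])
X=W[...,:2]@e+.1455;Y=W[...,:2]@ey+.5931;Z=W[...,2]
for nm,m in (("packer top",(np.abs(Y)<.03)&(X>-.012)&(X<.02)&(Z>.071)&(Z<.085)),("stop top",(np.abs(Y)<.03)&(X>-.03)&(X<.02)&(Z>.053)&(Z<.063)),("packer face",(np.abs(Y)<.012)&(X>-.005)&(X<.02)&(Z>.02)&(Z<.07)),("block top",(np.abs(Y)<.04)&(X>.005)&(X<.08)&(Z>.036)&(Z<.045))):
    if m.sum(): print(nm,m.sum(),"x",np.percentile(X[m],[2,50,98]),"y",np.percentile(Y[m],[2,98]),"z",np.median(Z[m]))
off(.5175,-.4112,15.25)
E
```

```text
time: 12.5
eef_pos: [0.5585, -0.2431, 0.1619]
orientation: [[0.176, 0.984, -0.002], [0.984, -0.176, 0.001], [0.001, -0.002, -1.0]]
ft_force: [-0.7, 0.3, -0.4]
opening: 0.0849
gripper_force: 0.0
packer top 562 x [0.002  0.0063 0.0092] y [-0.0168  0.0171] z 0.07721154351047965
stop top 522 x [-0.0119 -0.0057  0.0099] y [-0.0159  0.0157] z 0.057701176851919916
packer face 547 x [-0.0046  0.0096  0.0106] y [-0.0115  0.0115] z 0.04924006045478252
block top 7158 x [0.0106 0.0512 0.0789] y [-0.0383  0.0383] z 0.03946664151867693
t 12.55 pos [ 0.5583 -0.243   0.1613] shift [-0.1727 -0.0106 -0.0001] turn z -0.4432 tilt [-0.0028  0.0015]
```

The packer stands at the stop, upright and let go. Next is the wide packer.

```bash
python3 -m crank '[[[0,0,0],[-0.0576,-0.0035,0],0.085],[[0,0,0],[-0.0576,-0.0035,0],0.085],[[0,0,0],[-0.0576,-0.0035,0],0.085],[[0,0,-0.1477],[0,0,0],0.085],[[0,0,-0.1477],[0,0,0],0.085],[[0,0,-0.1477],[0,0,0],0.085],[[0,0,0],[0,0,0.05],0.085],[[0,0,0],[0,0,0],0.085],[[0,0,0],[0,0,0],0.085]]'
python3 -c "
from h import *
off(.5175,-.4112,15.25)"
```

```text
time: 13.68
eef_pos: [0.5183, -0.4117, 0.1139]
orientation: [[-0.263, 0.965, -0.0], [0.965, 0.263, 0.0], [0.0, -0.0, -1.0]]
ft_force: [0.4, 0.1, 0.4]
opening: 0.0849
gripper_force: 0.0
t 13.675 pos [ 0.5183463  -0.41170774  0.11393862] shift [ 0.0007 -0.0007  0.    ] turn z -0.0002 tilt [-0.0001  0.0002]
```

```bash
python3 -m crank '[[[0,0,0],[0.0007,-0.0007,0.035],0.085],[[0,0,0],[0,0,0.0345],0.085],[[0,0,0],[0,0,0],0.085],[[0,0,0],[0,0,0],0.04],[[0,0,0],[0,0,0],0.04],[[0,0,0],[0,0,0],0.04],[[0,0,0],[0,0,0],0.04],[[0,0,0],[0,0,0],0.04],[[0,0,0],[0,0,0],0.04]]' 40
```

```text
time: 14.8
eef_pos: [0.5187, -0.4124, 0.0474]
orientation: [[-0.263, 0.965, 0.004], [0.965, 0.263, -0.004], [-0.005, 0.003, -1.0]]
ft_force: [0.4, -0.4, 6.6]
opening: 0.0401
gripper_force: 4.5
```

```bash
python3 -m crank '[[[0,0,0],[0,0,0],0.02],[[0,0,0],[0,0,0],0.02],[[0,0,0],[0,0,0],0.02]]' 40
```

```text
time: 15.18
eef_pos: [0.5219, -0.4129, 0.0508]
orientation: [[-0.264, 0.964, 0.012], [0.964, 0.264, -0.007], [-0.01, 0.01, -1.0]]
ft_force: [5.9, 0.6, 15.6]
opening: 0.0199
gripper_force: 9.2
```

The fingers closed further than the plate's width, so I'll look.

Run:
```python
from h import *
p,d=wrist("w5")
cv2.imwrite("pics/c5.png",cv2.resize(p[150:480,180:460],(700,825))[:600,:,::-1])
```

```text
(no output)
```

View pics/c5.png

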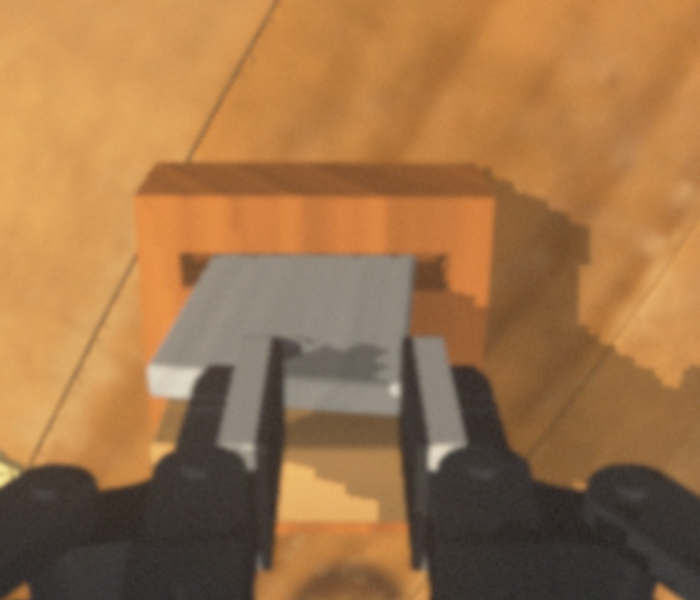

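The fingers overlap the plate, and its top has been shifted to the left. I'll check the geometry by depth.

Run:
```python
from h import *
np.set_printoptions(precision=1,suppress=True)
f=np.load("w5.npz");W=wdepth(f,np.stack(np.mgrid[0:480,0:640][::-1],-1).reshape(-1,2)).reshape(480,640,3)
T=((W-f["pos"])@f["R"])*1000
q=lambda x,y:(int(180+x/2.5),int(150+y/2.5))
for nm,x,y in (("plate top L",170,382),("top mid",340,390),("top R",392,405),("face mid",330,300),("face low",330,270),("face L up",190,340),("face R up",405,320),("finL tip",255,350),("finL strip",240,400),("finL bottom",240,450),("finR tip",428,345),("finR strip",440,400),("inner L",272,480),("wedge top",330,480),("wedge front",330,430)):
    u,v=q(x,y);print(nm,"tool",T[v,u],"world",W[v,u]*1000)
```

```text
plate top L tool [ -1.4 -29.9 -26.3] world [ 493.1 -422.    76.8]
top mid tool [ -1.6   0.5 -28.8] world [ 522.4 -414.2   79.7]
top R tool [ -3.7   9.1 -30.6] world [ 531.3 -413.8   81.5]
face mid tool [ 2.6 -1.6  1. ] world [ 519.7 -410.9   49.8]
face low tool [ 2.7 -1.8 17. ] world [ 519.7 -410.9   33.8]
face L up tool [  1.  -27.8 -14.9] world [ 494.6 -419.1   65.4]
face R up tool [ 1.4 13.1 -6.2] world [ 534.1 -408.1   57.1]
finL tip tool [ 10.2 -13.2 -36.9] world [ 506.  -406.3   87.5]
finL strip tool [ 10.6 -14.  -54.1] world [ 504.9 -405.9  104.7]
finL bottom tool [  9.  -13.  -64.9] world [ 506.2 -407.2  115.5]
finR tip tool [ 10.3  14.7 -35.4] world [ 532.9 -398.8   86.3]
finR strip tool [ 11.   14.9 -54.7] world [ 532.7 -398.   105.5]
inner L tool [  0.4  -9.6 -59.5] world [ 511.8 -414.7  110.3]
wedge top tool [-19.   -1.3 -31.4] world [ 525.2 -431.3   82.4]
wedge front tool [-12.9  -1.4 -23.8] world [ 523.7 -425.6   74.8]
```

Run:
```python
from h import *
np.set_printoptions(precision=1,suppress=True)
for n in ("w1","w3","w4","w5"):
    f=np.load(n+".npz");W=wdepth(f,np.stack(np.mgrid[0:480,0:640][::-1],-1).reshape(-1,2)).reshape(480,640,3)
    T=((W-f["pos"])@f["R"])*1000
    for s in (-1,1):
        m=(np.sign(T[...,1])==s)&(np.abs(T[...,1])<58)&(np.abs(T[...,0])<13)&(T[...,2]<-5)&(T[...,2]>-75)&(f["p"].max(-1)<190)
        if n in("w3","w5"): m&=(T[...,0]>8)
        t=T[m];print(n,s,m.sum(),"z max pct",np.percentile(t[:,2],[50,90,97,99.5]),"y",np.percentile(t[:,1],[5,95]),"x",np.percentile(t[:,0],[2,98]))
```

```text
w1 -1 2554 z max pct [-61.4 -47.8 -44.2 -41.9] y [-53.9 -41.6] x [-10.5  11. ]
w1 1 2552 z max pct [-61.3 -47.9 -44.3 -42. ] y [42.8 55.2] x [-10.5  10.9]
w3 -1 1188 z max pct [-59.9 -40.1 -35.6 -33.7] y [-27.8 -15.9] x [ 8.5 12.7]
w3 1 1134 z max pct [-58.8 -39.3 -35.2 -33.2] y [17.2 28.6] x [ 8.5 12.8]
w4 -1 2531 z max pct [-61.3 -47.9 -44.  -42.1] y [-53.8 -41.6] x [-10.4  11. ]
w4 1 2469 z max pct [-61.5 -48.3 -44.5 -42.4] y [42.8 55. ] x [-10.2  11. ]
w5 -1 1264 z max pct [-59.7 -38.8 -34.6 -32.6] y [-22.3  -9.6] x [ 8.7 12.8]
w5 1 1231 z max pct [-59.5 -38.7 -34.6 -32.5] y [10.9 23.8] x [ 8.8 12.8]
```

The visible fingertips lie about 30 mm behind the reported TCP, so I was only grazing the plate's top. I'll open, rise and re-measure the plate.

```bash
python3 -m crank '[[[0,0,0],[0,0,0],0.085],[[0,0,0],[0,0,0],0.085],[[0,0,0],[0,0,0],0.085],[[0,0,0],[0,0,0],0.085],[[0,0,0],[0,0,-0.05],0.085],[[0,0,0],[0,0,-0.02],0.085],[[0,0,0],[0,0,0],0.085],[[0,0,0],[0,0,0],0.085]]'
python3 - <<'E'
from h import *
np.set_printoptions(precision=4,suppress=True)
p,d=wrist("w6");f=np.load("w6.npz")
W=wdepth(f,np.stack(np.mgrid[0:480,0:640][::-1],-1).reshape(-1,2)).reshape(480,640,3)
m=(W[...,2]>.071)&(W[...,2]<.095)&(np.abs(W[...,0]-.522)<.06)&(np.abs(W[...,1]+.44)<.05)
n,l,s,c=cv2.connectedComponentsWithStats(m.astype(np.uint8))
for i in range(1,n):
    if s[i,4]>40:
        w=W[l==i];print(s[i],cv2.minAreaRect((w[:,:2]*1000).astype(np.float32)),np.percentile(w[:,2],[5,50,95]))
off(.5175,-.4112,15.25)
E
```

```text
time: 16.23
eef_pos: [0.5168, -0.4106, 0.1116]
orientation: [[-0.263, 0.965, -0.002], [0.965, 0.263, 0.002], [0.003, -0.002, -1.0]]
ft_force: [-0.9, 0.6, -1.2]
opening: 0.0848
gripper_force: 0.0
[ 278  249   78   15 1099] ((518.4246215820312, -414.1614685058594), (46.20361328125, 7.859071254730225), 15.373006820678711) [0.0724 0.0772 0.0784]
[ 266  271   93   33 2869] ((520.9984130859375, -433.8153381347656), (56.48686599731445, 17.916969299316406), 14.76242733001709) [0.0742 0.0819 0.0831]
t 16.275 pos [ 0.5166 -0.4105  0.1113] shift [-0.0009  0.0006 -0.    ] turn z -0.0001 tilt [-0.0028  0.0026]
```

The plate is back in place. I'll descend deeper.

```bash
python3 -m crank '[[[0,0,0],[0,0.0008,0.045],0.085],[[0,0,0],[0,0,0.03],0.085],[[0,0,0],[0,0,0.0125],0.085],[[0,0,0],[0,0,0],0.085],[[0,0,0],[0,0,0],0.03],[[0,0,0],[0,0,0],0.03],[[0,0,0],[0,0,0],0.03],[[0,0,0],[0,0,0],0.03],[[0,0,0],[0,0,0],0.03],[[0,0,0],[0,0,0],0.03]]' 40
```

```text
time: 17.52
eef_pos: [0.5188, -0.4116, 0.028]
orientation: [[-0.263, 0.965, 0.002], [0.965, 0.263, -0.002], [-0.002, 0.001, -1.0]]
ft_force: [-1.6, 0.9, 5.2]
opening: 0.045
gripper_force: 40.7
```

```bash
python3 -m crank '[[[0,0,0],[0,0,-0.03],0.03],[[0,0,0],[0,0,-0.06],0.03],[[0,0,0],[0.0408,0.0225,0],0.03],[[0,0,0],[0.0408,0.0225,0],0.03],[[0,0,0],[0.0408,0.0225,0],0.03],[[0,0,0],[0.0408,0.0225,0],0.03],[[0,0,0.147],[0,0,0],0.03],[[0,0,0.147],[0,0,0],0.03],[[0,0,0.147],[0,0,0],0.03],[[0,0,0],[0,0,0],0.03],[[0,0,0],[0,0,0],0.03]]'
cat >> h.py <<'E'
def held(tag,half,zlo=-.04,zhi=.05):
    p,d=wrist(tag);f=np.load(tag+".npz");np.set_printoptions(precision=4,suppress=True)
    W=wdepth(f,np.stack(np.mgrid[0:480,0:640][::-1],-1).reshape(-1,2)).reshape(480,640,3);T=(W-f["pos"])@f["R"]
    for a in np.arange(zlo,zhi,.01):
        m=(np.abs(T[...,0])<.03)&(np.abs(T[...,1])<half)&(T[...,2]>a)&(T[...,2]<a+.01)
        if m.sum()>30: print("toolz %.3f"%a,m.sum(),"x",np.percentile(T[m][:,0],[5,50,95]),"y",np.percentile(T[m][:,1],[1,99]))
    return W,T
E
python3 - <<'E'
from h import *
off(.5628,-.2304,-10)
W,T=held("w7",.035)
e=np.array([.1736,.9848]);ey=np.array([-.9848,.1736])
X=W[...,:2]@e;Y=W[...,:2]@ey+.5931;Z=W[...,2]
m=(np.abs(Y)<.043)&(X>-.13)&(X<-.06)&(Z>.037)&(Z<.044);print("block",np.percentile(X[m],[1,2,98,99]))
m=(np.abs(Y)<.03)&(X>-.16)&(X<-.12)&(Z>.07)&(Z<.082);print("packer top",m.sum(),np.percentile(X[m],[2,98]) if m.sum() else 0)
E
```

```text
time: 18.9
eef_pos: [0.562, -0.2297, 0.1161]
orientation: [[0.171, 0.985, -0.0], [0.985, -0.171, 0.0], [0.0, -0.0, -1.0]]
ft_force: [0.7, -0.0, -2.2]
opening: 0.0447
gripper_force: 41.6
t 18.9 pos [ 0.56197912 -0.22973543  0.11611657] shift [-0.0005  0.0009 -0.    ] turn z 0.0024 tilt [-0.0004  0.0003]
toolz -0.040 1616 x [0.0005 0.0012 0.0108] y [-0.0323  0.0334]
toolz -0.030 1064 x [0.0005 0.0011 0.0016] y [-0.0216  0.0224]
toolz -0.020 903 x [0.0005 0.0011 0.0016] y [-0.0223  0.0221]
toolz -0.010 791 x [0.0005 0.0011 0.0016] y [-0.0226  0.0219]
toolz 0.000 685 x [0.0005 0.0011 0.0016] y [-0.0231  0.0218]
toolz 0.010 465 x [0.0005 0.001  0.0015] y [-0.0229  0.0213]
toolz 0.030 145 x [-0.0072 -0.0064 -0.0058] y [-0.0175  0.0168]
toolz 0.040 355 x [-0.0067 -0.0061 -0.0055] y [-0.0178  0.017 ]
block [-0.1207 -0.1201 -0.0613 -0.0607]
packer top 337 [-0.1359 -0.1343]
```

The wide packer sits square in the grip. I'll shift it 1.8 mm towards the block for clearance, then lower it.

```bash
python3 -m crank '[[[0,0,0.0024],[0.0018,0.0009,0],0.03],[[0,0,0],[0,0,0.02],0.03],[[0,0,0],[0,0,0.015],0.03],[[0,0,0],[0,0,0.01],0.03],[[0,0,0],[0,0,0.01],0.03],[[0,0,0],[0,0,0],0.03]]'; python3 -m crank '[[[0,0,0],[0,0,0.01],0.03],[[0,0,0],[0,0,0.01],0.03],[[0,0,0],[0,0,0.008],0.03],[[0,0,0],[0,0,0],0.03],[[0,0,0],[0,0,0],0.03]]'
```

```text
time: 19.7
eef_pos: [0.5628, -0.228, 0.0603]
orientation: [[0.176, 0.984, -0.002], [0.984, -0.176, 0.001], [0.001, -0.002, -1.0]]
ft_force: [-0.2, 0.2, -1.7]
opening: 0.0449
gripper_force: 41.7
time: 20.32
eef_pos: [0.5635, -0.2283, 0.0337]
orientation: [[0.176, 0.984, 0.0], [0.984, -0.176, -0.0], [-0.0, 0.0, -1.0]]
ft_force: [0.3, 0.3, -1.9]
opening: 0.0449
gripper_force: 41.7
```

```bash
python3 -m crank '[[[0,0,0],[0,0,0.0045],0.03],[[0,0,0],[0,0,0],0.03],[[0,0,0],[-0.001,0,0],0.03],[[0,0,0],[-0.001,0,0],0.03],[[0,0,0],[0,0,0],0.03]]'; python3 -m crank '[[[0,0,0],[-0.001,0,0],0.03],[[0,0,0],[-0.0007,0,0],0.03],[[0,0,0],[0,0,0],0.03]]'
```

```text
time: 20.95
eef_pos: [0.563, -0.2302, 0.029]
orientation: [[0.176, 0.984, 0.0], [0.984, -0.176, 0.0], [0.0, 0.0, -1.0]]
ft_force: [0.2, 1.4, -1.7]
opening: 0.0446
gripper_force: 41.6
time: 21.32
eef_pos: [0.5627, -0.2319, 0.0289]
orientation: [[0.176, 0.984, 0.0], [0.984, -0.176, 0.0], [0.0, 0.0, -1.0]]
ft_force: [-0.3, 1.1, -1.1]
opening: 0.0448
gripper_force: 41.6
```

```bash
python3 -m crank '[[[0,0,0],[-0.0007,0,0],0.03],[[0,0,0],[-0.0005,0,0.0008],0.03],[[0,0,0],[0,0,0],0.03]]'; python3 -m crank '[[[0,0,0],[0,0,0.0006],0.03],[[0,0,0],[0,0,0],0.03]]'
```

```text
time: 21.7
eef_pos: [0.5627, -0.2326, 0.0282]
orientation: [[0.176, 0.984, 0.0], [0.984, -0.176, 0.001], [0.001, 0.0, -1.0]]
ft_force: [0.5, 4.5, 1.4]
opening: 0.0446
gripper_force: 41.9
time: 21.95
eef_pos: [0.5627, -0.2326, 0.0281]
orientation: [[0.176, 0.984, 0.001], [0.984, -0.176, 0.001], [0.001, 0.0, -1.0]]
ft_force: [-1.2, 4.4, 4.4]
opening: 0.0448
gripper_force: 42.3
```

```bash
python3 -m crank '[[[0,0,0],[0.0005,0,-0.0005],0.06],[[0,0,0],[0,0,0],0.085],[[0,0,0],[0,0,0],0.085],[[0,0,0],[0,0,0],0.085],[[0,0,0],[0,0,0],0.085],[[0,0,0],[0,0,-0.03],0.085],[[0,0,0],[0,0,-0.06],0.085],[[0,0,0],[0,0,-0.03],0.085],[[0,0,0],[0,0,0],0.085],[[0,0,0],[0,0,0],0.085]]'
python3 - <<'E'
from h import *
np.set_printoptions(precision=4,suppress=True)
p,d=wrist("w8");f=np.load("w8.npz")
W=wdepth(f,np.stack(np.mgrid[0:480,0:640][::-1],-1).reshape(-1,2)).reshape(480,640,3)
e=np.array([.1736,.9848]);ey=np.array([-.9848,.1736])
X=W[...,:2]@e;Y=W[...,:2]@ey+.5931;Z=W[...,2]
m=(np.abs(Y)<.043)&(X>-.127)&(X<-.06)&(Z>.037)&(Z<.044);print("block",np.percentile(X[m],[1,99]))
m=(np.abs(Y)<.03)&(X>-.16)&(X<-.12)&(Z>.073)&(Z<.082);print("tops",m.sum(),np.percentile(X[m],[1,99]),np.percentile(Y[m],[1,99]))
for a in (.02,.03,.04,.05,.06):
    m=(np.abs(Y)<.018)&(X>-.14)&(X<-.12)&(Z>a)&(Z<a+.01)
    if m.sum()>10:print("face",a,m.sum(),np.percentile(X[m],[5,50,95]))
off(.5210,-.4338,15.2)
E
```

```text
time: 23.2
eef_pos: [0.562, -0.2323, 0.1465]
orientation: [[0.176, 0.984, -0.002], [0.984, -0.176, 0.001], [0.001, -0.002, -1.0]]
ft_force: [0.3, 0.5, 0.4]
opening: 0.085
gripper_force: 0.0
block [-0.1218 -0.0607]
tops 1208 [-0.1432 -0.1295] [-0.0223  0.021 ]
face 0.02 164 [-0.1302 -0.1294 -0.1291]
face 0.03 262 [-0.1301 -0.1291 -0.1202]
face 0.04 164 [-0.1298 -0.1295 -0.1215]
face 0.05 197 [-0.1303 -0.1298 -0.1291]
face 0.06 182 [-0.1299 -0.1296 -0.1292]
t 23.25 pos [ 0.5618 -0.2322  0.1459] shift [-0.2057 -0.0046 -0.0002] turn z -0.4426 tilt [-0.0028  0.0014]
```

Both packers stand flush (x -143 to -129.5 along the frame axis), leaving about 8 mm to the block. Now the wedge.

```bash
python3 -m crank '[[[0,0,0],[-0.0515,-0.0011,0],0.085],[[0,0,0],[-0.0515,-0.0011,0],0.085],[[0,0,0],[-0.0515,-0.0011,0],0.085],[[0,0,0],[-0.0515,-0.0011,0],0.085],[[0,0,-0.1475],[0,0,0],0.085],[[0,0,-0.1475],[0,0,0],0.085],[[0,0,-0.1475],[0,0,0],0.085],[[0,0,0],[0,0,0.03],0.085],[[0,0,0],[0,0,0],0.085],[[0,0,0],[0,0,0],0.085]]'
python3 -c "
from h import *
off(.521,-.4338,15.1)"
```

```text
time: 24.5
eef_pos: [0.5218, -0.4344, 0.1179]
orientation: [[-0.262, 0.965, -0.001], [0.965, 0.262, 0.001], [0.001, -0.0, -1.0]]
ft_force: [0.2, -0.5, 0.6]
opening: 0.0849
gripper_force: 0.0
t 24.5 pos [ 0.52177821 -0.43444025  0.11786057] shift [ 0.0008 -0.0006  0.    ] turn z 0.0015 tilt [-0.0006  0.0006]
```

```bash
python3 -m crank '[[[0,0,0],[0.0006,-0.0006,0.05],0.085],[[0,0,0],[0,0,0.03],0.085],[[0,0,0],[0,0,0.013],0.085],[[0,0,0],[0,0,0],0.085],[[0,0,0],[0,0,0],0.045],[[0,0,0],[0,0,0],0.045],[[0,0,0],[0,0,0],0.045],[[0,0,0],[0,0,0],0.045],[[0,0,0],[0,0,0],0.045]]' 70
```

```text
time: 25.62
eef_pos: [0.522, -0.4349, 0.0274]
orientation: [[-0.262, 0.965, 0.003], [0.965, 0.262, -0.002], [-0.003, 0.002, -1.0]]
ft_force: [-1.5, 1.5, 7.1]
opening: 0.0548
gripper_force: 73.8
```

```bash
python3 -m crank '[[[0,0,0],[0,0,-0.03],0.045],[[0,0,0],[0,0,-0.05],0.045],[[0,0,0],[0,0,-0.025],0.045],[[0,0,0],[0.0488,0.0239,0],0.045],[[0,0,0],[0.0488,0.0239,0],0.045],[[0,0,0],[0.0488,0.0239,0],0.045],[[0,0,0],[0.0488,0.0239,0],0.045],[[0,0,0.147],[0,0,0],0.045],[[0,0,0.147],[0,0,0],0.045],[[0,0,0.147],[0,0,0],0.045],[[0,0,0],[0,0,0],0.045],[[0,0,0],[0,0,0],0.045]]'
python3 - <<'E'
from h import *
off(.5632,-.2216,-10)
W,T=held("w9",.035,-.06,.03)
e=np.array([.1736,.9848]);ey=np.array([-.9848,.1736])
X=W[...,:2]@e;Y=W[...,:2]@ey+.5931;Z=W[...,2]
m=(np.abs(Y)<.043)&(X>-.127)&(X<-.06)&(Z>.037)&(Z<.044);print("block",np.percentile(X[m],[1,99]))
E
```

```text
time: 27.12
eef_pos: [0.5622, -0.2207, 0.1301]
orientation: [[0.172, 0.985, 0.0], [0.985, -0.172, 0.0], [0.0, 0.0, -1.0]]
ft_force: [0.6, 0.2, -0.6]
opening: 0.0544
gripper_force: 74.1
t 27.125 pos [ 0.56222462 -0.2207004   0.13013853] shift [-0.0007  0.0011  0.    ] turn z 0.0014 tilt [0.0002 0.    ]
toolz -0.060 7156 x [-0.0059  0.0036  0.0106] y [-0.0314  0.0327]
toolz -0.050 2013 x [0.0087 0.0093 0.011 ] y [-0.0324  0.034 ]
toolz -0.040 1446 x [0.0081 0.0087 0.0106] y [-0.0315  0.0326]
toolz -0.030 1111 x [0.0076 0.0082 0.0087] y [-0.0263  0.0275]
toolz -0.020 281 x [0.0074 0.0079 0.0083] y [-0.0269  0.0279]
block [-0.1206 -0.0607]
```

The held wedge is leaning about 3° (front face x 9.3 to 7.9 mm over 20 mm), so I'll straighten it with a small turn about tool y and then lower it above the gap.

```bash
python3 -m crank '[[[0,0.055,0],[0,0,0],0.045],[[0,0,0],[0.0024,0.0011,0],0.045],[[0,0,0],[0,0,0],0.045],[[0,0,0],[0,0,0],0.045]]'
python3 - <<'E'
from h import *
off(.5638,-.2187,-10)
W,T=held("w10",.025,-.06,.03)
e=np.array([.1736,.9848]);ey=np.array([-.9848,.1736])
X=W[...,:2]@e;Y=W[...,:2]@ey+.5931;Z=W[...,2]
for a in (.145,.155,.165,.175):
    m=(np.abs(Y)<.025)&(X>-.14)&(X<-.09)&(Z>a)&(Z<a+.01)
    if m.sum()>10: print("front",a,np.percentile(X[m],[5,50,95]))
E
```

```text
time: 27.68
eef_pos: [0.5638, -0.2182, 0.1301]
orientation: [[0.174, 0.985, 0.009], [0.983, -0.174, 0.054], [0.055, -0.0, -0.999]]
ft_force: [0.3, -0.7, -1.1]
opening: 0.0547
gripper_force: 74.1
t 27.675 pos [ 0.56381197 -0.21818796  0.13010509] shift [-0.0005  0.0001 -0.    ] turn z -0.0004 tilt [0.0095 0.0537]
toolz -0.060 5779 x [-0.0057  0.003   0.0096] y [-0.0244  0.0245]
toolz -0.050 1451 x [0.0086 0.0092 0.0097] y [-0.0245  0.0244]
toolz -0.040 1207 x [0.0081 0.0087 0.0092] y [-0.0244  0.0244]
toolz -0.030 1006 x [0.0076 0.0082 0.0087] y [-0.0245  0.0245]
toolz -0.020 258 x [0.0074 0.0079 0.0083] y [-0.0243  0.0246]
front 0.145 [-0.1107 -0.1102 -0.1096]
front 0.155 [-0.1107 -0.1102 -0.1097]
front 0.165 [-0.1108 -0.1103 -0.1098]
front 0.175 [-0.1257 -0.1139 -0.11  ]
```

```bash
python3 -m crank '[[[0,0,0],[-0.0016,0,0.0217],0.045],[[0,0,0],[-0.0012,0,0.0217],0.045],[[0,0,0],[-0.0012,0,0.0217],0.045],[[0,0,0],[0,0,0],0.045],[[0,0,0],[0,0,0],0.045]]'; python3 -m crank '[[[0,0,0],[-0.0003,0,0.005],0.045],[[0,0,0],[-0.0003,0,0.005],0.045],[[0,0,0],[0,0,0],0.045]]'
```

```text
time: 28.35
eef_pos: [0.5642, -0.219, 0.0661]
orientation: [[0.174, 0.985, 0.011], [0.983, -0.175, 0.053], [0.055, 0.002, -0.999]]
ft_force: [-0.3, -0.6, -0.6]
opening: 0.055
gripper_force: 74.1
time: 28.72
eef_pos: [0.5634, -0.2188, 0.0543]
orientation: [[0.175, 0.985, 0.009], [0.983, -0.175, 0.055], [0.055, -0.001, -0.998]]
ft_force: [0.2, 1.0, -0.4]
opening: 0.0544
gripper_force: 74.1
```

```bash
for i in 1 2; do python3 -m crank '[[[0,0,0],[-0.0001,0,0.002],0.045],[[0,0,0],[0,0,0],0.045]]' | egrep 'eef|ft|open'; done; python3 -m crank '[[[0,0,0],[-0.0001,0,0.0015],0.045],[[0,0,0],[0,0,0],0.045]]'
```

```text
eef_pos: [0.5636, -0.2189, 0.0528]
ft_force: [-0.2, 0.5, -0.7]
opening: 0.0546
eef_pos: [0.5636, -0.2189, 0.0507]
ft_force: [0.2, -0.5, -0.9]
opening: 0.0546
time: 29.48
eef_pos: [0.5638, -0.2192, 0.0495]
orientation: [[0.175, 0.985, 0.01], [0.983, -0.175, 0.054], [0.055, 0.001, -0.999]]
ft_force: [-0.4, -2.0, -1.3]
opening: 0.0546
gripper_force: 74.1
```

```bash
for i in 1 2; do python3 -m crank '[[[0,0,0],[-0.0008,0,0.0015],0.045],[[0,0,0],[0,0,0],0.045]]' | egrep 'eef|ft|open'; done; python3 -m crank '[[[0,0,0],[-0.0004,0,0.001],0.045],[[0,0,0],[0,0,0],0.045]]'
```

```text
eef_pos: [0.5635, -0.2199, 0.0478]
ft_force: [0.9, -2.0, 0.0]
opening: 0.0547
eef_pos: [0.5634, -0.2205, 0.0462]
ft_force: [0.0, -1.8, 0.4]
opening: 0.0545
time: 30.22
eef_pos: [0.5634, -0.2208, 0.0453]
orientation: [[0.175, 0.985, 0.01], [0.983, -0.175, 0.054], [0.055, 0.0, -0.998]]
ft_force: [-0.1, -1.8, 0.8]
opening: 0.0543
gripper_force: 74.2
```

```bash
for i in 1 2 3; do python3 -m crank '[[[0,0,0],[-0.0003,0,0.001],0.045],[[0,0,0],[0,0,0],0.045]]' | egrep 'eef|ft|open'; done
```

```text
eef_pos: [0.5635, -0.221, 0.0447]
ft_force: [-0.8, -1.2, 4.0]
opening: 0.0542
eef_pos: [0.5636, -0.2212, 0.0444]
ft_force: [-2.2, 0.8, 8.5]
opening: 0.0548
eef_pos: [0.5637, -0.2213, 0.0441]
ft_force: [-4.3, 0.6, 11.4]
opening: 0.0544
```

```bash
python3 -m crank '[[[0,0,0],[0,0,0.001],0.045],[[0,0,0],[0,0,0],0.045],[[0,0,0],[0,0,0],0.045],[[0,0,0],[0,0,0],0.045]]'
python3 - <<'E'
from h import *
np.set_printoptions(precision=4,suppress=True)
W,T=held("w11",.025,-.06,-.02);print(manip.get_obs()["ft_force"])
e=np.array([.1736,.9848]);ey=np.array([-.9848,.1736])
X=W[...,:2]@e;Y=W[...,:2]@ey+.5931;Z=W[...,2]
for a in np.arange(.042,.105,.01):
    m=(np.abs(Y)<.02)&(X>-.14)&(X<-.1)&(Z>a)&(Z<a+.01)
    if m.sum()>10: print("front",a,m.sum(),np.percentile(X[m],[5,50,95]),Z[m].max())
m=(np.abs(Y)<.043)&(X>-.105)&(X<-.055)&(Z>.036)&(Z<.045);print("block far",np.percentile(X[m],99),np.median(Z[m]))
E
```

```text
time: 31.48
eef_pos: [0.564, -0.2214, 0.0438]
orientation: [[0.174, 0.985, 0.012], [0.983, -0.175, 0.054], [0.055, 0.002, -0.998]]
ft_force: [-5.4, 1.5, 14.2]
opening: 0.0548
gripper_force: 75.9
toolz -0.060 5755 x [-0.0057  0.003   0.0096] y [-0.0245  0.0245]
toolz -0.050 1464 x [0.0086 0.0092 0.0097] y [-0.0245  0.0246]
toolz -0.040 1208 x [0.0081 0.0087 0.0092] y [-0.0244  0.0244]
toolz -0.030 1012 x [0.0077 0.0082 0.0087] y [-0.0246  0.0244]
[-4.5259  1.9852 14.7648]
front 0.052000000000000005 53 [-0.1136 -0.1133 -0.1131] 0.061998276541840064
front 0.062000000000000006 787 [-0.1137 -0.1133 -0.1128] 0.07199319466861898
front 0.07200000000000001 927 [-0.1139 -0.1133 -0.1128] 0.08198522170638642
front 0.08200000000000002 1112 [-0.1139 -0.1134 -0.1129] 0.0919863563506367
front 0.09200000000000001 4918 [-0.1288 -0.1195 -0.1133] 0.10044114349680669
block far -0.05542431916861499 0.03929446808838938
```

The wedge binds at about 14.5 N with its foot about 16 mm off the deck, upright and not slipping in the grip. I'm handing in.

```bash
python3 -c "
from bench import manip
print(manip.hand_in())"
```

```text
the job is handed in; nothing more can be done
None
```

The job is handed in, though the verdict was not shown: the gap measured about 22 mm, so both packers stand against the stop and the wedge is gripped and pressed down at about 14.5 N, bound with its foot about 16 mm off the deck.

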